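# Gauging microscope adapter rings

## Robot

A 6-joint arm with a two-finger parallel gripper is mounted at the origin on the work surface. World frame = base frame: x ahead of the robot, y to its left, z up, the work surface at z = 0. Lengths are in m, angles in rad, forces in N, time in s.
With the tool pointing down it reaches from about 0.3 to 0.875 m from the base axis. Payload 6.4 kg.
Tool frame: the origin (TCP) lies at the very end of the fingers, on their centre line; the grasp point (between the pads) lies 19 mm behind it; z points along the fingers, y is the line along which they close (so a half turn about z gives the same grasp; the last joint's range is limited). The gripper opens to 85 mm and grips with 20 to 120 N. Pads are 22 mm wide; open, the fingers measure 114 mm over their backs; the gripper's body (76 mm by 85 mm) begins 54 mm behind the grasp point. The pads swing forward as they close: fully open they stand 13 mm farther back than shut.
Start: joints at [-1.441, 0.181, 1.607, -0, 1.354, -0.206], TCP at [0.189, -0.543, 0.231] pointing down, gripper open.
Joint ranges: [-2.99, 2.99], [-0.89, 2.07], [0.3, 2.58], [-1.14, 4.28], [0, 2.63], [-3.12, 3.12]. Speed limits (rad/s): [2.57, 2.57, 3.01, 3.14, 3.14, 3.14].

## Interface

Orientations are given as a unit quaternion [w, x, y, z].
In Python, from bench import telemetry, camera, ctrl, spotter gives the robot as it stands.
- The arm moves only by the tool send_rows, never from a script. Its argument "series" is a list of rows, each a list of 3 entries, a list of its own where there are three numbers: the turn, a rotation vector about the world's x, y, z in degrees, then the shift along the world's x, y, z in mm, then the closure, from -1 (fully open) to 1 (shut), so that 0 is half open. In form: [[[rx, ry, rz], [dx, dy, dz], gripper], ...]. A call has 1 to 10 rows; each row is the pose to reach, as a shift and turn from the pose commanded when the call began; what a row does not reach only later rows make up. A row lasts 1/8 s, in which the tool goes at most 62.5 mm and 10.7 degrees, less where a joint would pass 70% of its speed; a pose out of reach is approached as far as the arm can. A call with a gripper value outside its range is refused whole. The fingers move at their own pace and stop on an object; the grip force is fixed at half the most. Time passes only in rows, so rows that repeat a pose let the fingers close. It gives the time, the measured TCP pose, the force, the opening and the grip force at its end, in the units of the state.
- telemetry.get_obs(): the state, without advancing time (a new reading comes with each control period).
- camera(name): name is "side" or "top"; returns a dict with "pixels" (384x512x3 uint8, red, green, blue), "camera_matrix" (3x3 intrinsics, pixels), "xyz" and "orientation" of the camera in the world. Camera axes: x right, y up, looking along -z (the intrinsics and any distortion apply to the point x, -y, -z); pixel columns grow to the right and rows downward; lengths in m; the calibration is good to about 2 mm. A picture is of the moment at which its call begins. There is no depth.
- ctrl.hand_in(): hands the job in; it is judged then, once.
Trained networks look in the newest picture that a camera, given by its name, has taken for a name from the list of things; names that differ only in an ending like _2 or _b are one class to them, and where a whole thing is asked for, a point or a joint stands for the part that bears it (a point fixed in the world has none). Each returns a list of dicts, best first, with "conf" (0 to 1); they miss things now and then, are a little off and sometimes report something else, mostly with a low value. They report only what shows in the picture. A call takes as long as a camera call. They do not tell look-alikes from the thing itself.
- spotter.boxes_of(thing, camera): "xyz" ([x, y, z] in m, in world coordinates, good to about 4 mm: the middle of the surface that is visible of it).
- spotter.landmark_of(thing, camera): "xyz" ([x, y, z] in m, in world coordinates, good to about 4 mm: a listed point, or the origin of a listed thing).
The state is a dict: "time_s": time; "q": joint angles; "dq": joint speeds; "joint_efforts": joint torques, N m; "eef_pos": TCP position; "eef_rot": TCP orientation; "wrist_force": force on the tool from outside, world axes, zero at the start; "torque": the same for the moment, N m; "opening": opening from 0.0 (shut) to 1.0 (fully open); "grasp_force": force on a finger pad.
Only numpy, scipy, OpenCV 4.12 (cv2) and the standard library are available. Lean on these libraries where they do the work, as an engineer would, in place of code of your own. Each camera call takes 0.05 s, during which the arm holds its last target. There are 200 camera calls.

## Task

Check the two aluminium adapter rings with the steel plug gauge that stands in the black block. First touch the gauge's nose down on the hole of the narrow-holed ring, which it cannot enter; then put it into the hole of the wide-holed ring until its flange rests on the ring, and leave it standing there, the ring flat on the bench. Finally put the narrow-holed ring flat in the grey tray.

Things in the scene. Friction and masses are not known exactly. Their poses are not given: they have to be found in the camera images.
- gauge: Steel plug gauge, upright, 78 mm tall; origin at the centre of its nose's underside, z up. Going up: nose 14 mm diameter tapering to 20 mm at height 8; pin 20 mm; flange 40 mm diameter at 22-28; dark handle 22 mm diameter at 28-78 (grip here). 0.16 kg. Starts loosely seated, flange down, in a fixed black block 64 x 64 x 30 mm high, origin then 8 mm above the bench; lift 25 mm to clear it.
- ring_wide: Loose aluminium ring lying flat on the bench, outer diameter 52 mm, 26 mm high, with a wide 28 mm through hole; origin at the centre of its underside, z up along the hole. About 0.1 kg. With the gauge fully in it, the gauge's flange rests on its top and the gauge's origin is 4 mm above the bench.
- ring_narrow: Loose aluminium ring lying flat on the bench, outer diameter 52 mm, 26 mm high like the other, but with a narrow 11 mm through hole; origin at the centre of its underside, z up along the hole. About 0.13 kg. The gauge's nose comes to rest on its top, 26 mm above the bench.
- tray: Fixed grey open tray for rejected parts, 150 mm (its x) by 140 mm (its y) outside, 28 mm high, walls 4 mm, floor about 4 mm thick; origin at the centre of its underside, z up. No other thing is in it.
Not all that is in view belongs to the job. Leave any green look-alike of the ring_narrow alone.

How it is judged:
On the way, in this order (a step that is already met when the one before it is completed fails the run):
1. the gauge's nose is touched down on the top of the narrow-holed ring, over its hole (centre within 12 mm), both upright (contact force between gauge and ring_narrow above 0.2 N and horizontal distance between gauge and ring_narrow below 0.012 m and z of gauge in the frame of ring_narrow above 0.018 m and angle between gauge's own z axis and vertical below 0.26 rad and angle between ring_narrow's own z axis and vertical below 0.2 rad), for 0.1 s.
2. the gauge stands fully in the wide-holed ring, let go (horizontal distance between gauge and ring_wide below 0.01 m and z of gauge in the frame of ring_wide below 0.009 m and angle between gauge's own z axis and vertical below 0.17 rad and contact force between gauge and the fingers below 0.1 N), for 0.2 s.
At the end, for the whole second after the job is handed in: The gauge stands upright (within 10 degrees) in the wide-holed ring with its flange on the ring (within 5 mm), that ring lies flat on the bench, and the narrow-holed ring lies flat (within 10 degrees) and at rest on the floor of the tray (horizontal distance between gauge and ring_wide below 0.01 m and z of gauge in the frame of ring_wide below 0.009 m and angle between each of gauge, ring_narrow's own z axis and vertical below 0.17 rad and angle between ring_wide's own z axis and vertical below 0.1 rad and height (world z) of ring_wide below 0.003 m and x of ring_narrow in the frame of tray between -0.055 and 0.055 m and y of ring_narrow in the frame of tray between -0.05 and 0.05 m and height (world z) of ring_narrow below 0.012 m and linear speed of each of ring_narrow, gauge below 0.02 m/s); the robot touches nothing.
It also fails if it takes over 64 s, if anything falls off the work surface, if the arm or the gripper's body presses on something with over 40 N, if the wrist force passes 120 N, or if a joint passes its speed limit or range.

## Working session

There is one attempt and no reset: what is moved stays moved. The work goes in short steps, Python scripts to look and compute and a tool call to move; the robot and the scene stay as the last step left them, time stands still between calls to the robot, and variables do not carry over. Pictures are saved under pics/ and viewed, at most 10 in all, crops included, and the job is handed in when it is done.

Besides the shell and the picture viewer there is one more tool, called as name([rows], argument=value, ...), one row to a line, values as JSON. send_rows: Moves the arm, as the interface text tells. Its arguments: {"type":"object","properties":{"series":{"type":"array","items":{"type":"array"}}},"required":["series"]}

```bash
mkdir -p pics; ls; python3 - <<'E'
from bench import telemetry, camera, ctrl, spotter
import cv2, numpy as np
for c in ("top","side"):
    d=camera(c); cv2.imwrite(f"pics/{c}0.png",d["pixels"][:,:,::-1])
    print(c,d["camera_matrix"],d["xyz"],d["orientation"],[k for k in d])
    for t in ("gauge","ring_wide","ring_narrow","tray"):
        for f in (spotter.boxes_of,spotter.landmark_of):
            print(c,t,f.__name__,[(np.round(r["xyz"],3).tolist(),round(r["conf"],2)) for r in f(t,c)])
print(telemetry.get_obs())
E
```

```text
pics
top [[430.08253013   0.         252.50624339]
 [  0.         430.08253013 199.98386331]
 [  0.           0.           1.        ]] [0.44780875 0.02628965 0.91841005] [ 0.71250804  0.03064933 -0.03336792 -0.70019961] ['pixels', 'camera_matrix', 'xyz', 'orientation']
top gauge call [([0.507, 0.29, 0.045], 0.64)]
top gauge call [([0.507, 0.296, 0.008], 0.65)]
top ring_wide call [([0.593, 0.099, 0.024], 0.89)]
top ring_wide call [([0.596, 0.096, -0.006], 0.67)]
top ring_narrow call [([0.423, -0.175, 0.027], 0.89), ([0.46, -0.063, 0.025], 0.68), ([0.574, -0.126, 0.026], 0.63)]
top ring_narrow call [([0.422, -0.171, 0.0], 0.8), ([0.558, -0.044, 0.002], 0.78), ([0.575, -0.13, 0.002], 0.69), ([0.459, -0.063, 0.0], 0.67)]
top tray call [([0.554, -0.299, 0.001], 0.77)]
top tray call [([0.55, -0.298, -0.003], 0.92)]
side [[369.85006145   0.         258.4306094 ]
 [  0.         369.85006145 195.42674355]
 [  0.           0.           1.        ]] [0.26373333 0.59194885 0.45946337] [-0.18431357 -0.10104399  0.47253285  0.85588044] ['pixels', 'camera_matrix', 'xyz', 'orientation']
side gauge 
[... 586 characters left out ...]
: 0.9, 'q': array([-1.44130484e+00,  1.80795085e-01,  1.60699119e+00,  2.91707636e-05,
        1.35378542e+00, -2.06298749e-01]), 'dq': array([-1.36606872e-04,  4.45276560e-05, -9.96701363e-04,  5.06053334e-05,
        5.77689237e-04,  2.49737468e-05]), 'joint_efforts': array([ 2.33490900e-04, -4.44833529e+01, -3.51678658e+01, -2.24924170e-04,
        5.82897082e-04,  2.43321591e-05]), 'eef_pos': array([ 0.18950064, -0.54290288,  0.23129549]), 'eef_rot': array([1.10186070e-05, 9.85939216e-01, 1.67104342e-01, 1.38304675e-05]), 'wrist_force': array([0.84955902, 0.24590422, 0.36007714]), 'torque': array([-0.00428251, -0.00616759, -0.00457012]), 'grasp_force': 0.0, 'opening': 1.0012767609010391}
```

View pics/top0.png

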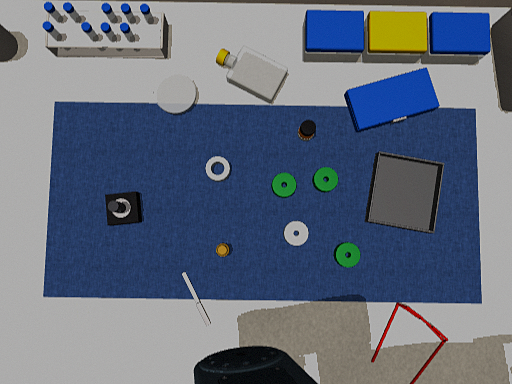

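View pics/side0.png

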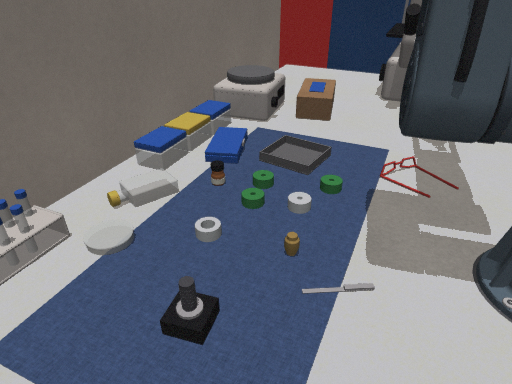

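Top view: the gauge is at (121,208), ring_wide at (217,168) and the white ring_narrow at (296,233). Green look-alikes sit at (284,184), (326,179) and (348,254), and the tray is at (405,192). The side view agrees: wide ring (208,229), narrow ring (299,203), gauge (188,300). Next I'll refine the positions from pixel ellipses.

```bash
cat > h.py <<'E'
import numpy as np, cv2
from scipy.spatial.transform import Rotation as R
from bench import telemetry, camera, ctrl, spotter
def M(d): 
    q=d["orientation"]; return R.from_quat([q[1],q[2],q[3],q[0]]).as_matrix()
def ray(d,u,v,z):
    K=d["camera_matrix"]; c=np.linalg.inv(K)@[u,v,1]; w=M(d)@(c*[1,-1,-1])
    o=np.array(d["xyz"]); return o+w*(z-o[2])/w[2]
def proj(d,p):
    c=M(d).T@(np.array(p)-d["xyz"]); c=c*[1,-1,-1]; k=d["camera_matrix"]@c; return k[:2]/k[2]
def blob(d,p,z,half=22,lo=120):
    """bright unsaturated blob near p: bounding hull centroid -> world at z"""
    u,v=proj(d,p); u,v=int(u),int(v); y0,x0=max(v-half,0),max(u-half,0)
    im=d["pixels"][y0:v+half,x0:u+half]
    m=((im.min(2)>lo)).astype(np.uint8)
    cs,_=cv2.findContours(m,cv2.RETR_EXTERNAL,cv2.CHAIN_APPROX_NONE)
    c=max(cs,key=cv2.contourArea); (cx,cy),ax,_=cv2.fitEllipse(cv2.convexHull(c))
    return ray(d,cx+x0,cy+y0,z),(round(cx+x0,1),round(cy+y0,1)),np.round(ax,1)
E
python3 - <<'E'
from h import *
for c in("top","side"):
    d=camera(c)
    for n,p,z in(("wide",(.595,.1,.026),.026),("narrow",(.461,-.064,.026),.026),("flange",(.507,.295,.036),.036)):
        for lo in ((120,170) if c=="top" else (120,165,)):
            r=blob(d,p,z,lo=lo); print(c,n,lo,r[0].round(4),r[1],r[2])
d=camera("top");im=cv2.resize(d["pixels"][180:240,90:150],None,fx=8,fy=8,interpolation=2)
d=camera("side");im2=cv2.resize(d["pixels"][270:345,150:225],(480,480),interpolation=2)
cv2.imwrite("pics/g.png",np.hstack([im,im2])[:500,:800,::-1])
E
```

```text
top wide 120 [0.5953 0.0988 0.026 ] (217.2, 167.8) [23.8 23.9]
top wide 170 [0.5952 0.099  0.026 ] (217.1, 167.9) [22.  23.5]
top narrow 120 [ 0.4622 -0.0675  0.026 ] (295.9, 232.8) [24.  24.7]
top narrow 170 [ 0.4622 -0.0674  0.026 ] (295.9, 232.8) [22.7 23.4]
top flange 120 [0.5019 0.2932 0.036 ] (120.9, 210.3) [13.2 16.5]
top flange 170 [0.4979 0.2934 0.036 ] (120.8, 212.3) [ 7.7 13.6]
side wide 120 [0.5942 0.1015 0.026 ] (207.2, 224.0) [15.7 25.6]
side wide 165 [0.594  0.1016 0.026 ] (207.3, 224.1) [14.5 24.9]
side narrow 120 [ 0.461  -0.0638  0.026 ] (299.3, 197.7) [12.5 23.1]
side narrow 165 [ 0.4611 -0.0639  0.026 ] (299.3, 197.7) [11.7 22.2]
side flange 120 [0.5068 0.2964 0.036 ] (189.3, 306.3) [20.2 26.9]Traceback (most recent call last):
  File "<stdin>", line 6, in <module>
  File "h.py", line 17, in blob
    c=max(cs,key=cv2.contourArea); (cx,cy),ax,_=cv2.fitEllipse(cv2.convexHull(c))
ValueError: max() iterable argument is empty
```

```bash
python3 - <<'E'
import cv2
im=cv2.imread("pics/g.png");print(im.shape)
E
```

```text
[ WARN:0@0.009] global loadsave.cpp:275 findDecoder imread_('pics/g.png'): can't open/read file: check file path/integrity
Traceback (most recent call last):
AttributeError: 'NoneType' object has no attribute 'shape'
```

send_rows([
  [[0,0,-10],[22,60,0],-0.3],
  [[0,0,-19.2],[44,118,0],-0.3],
  [[0,0,-19.2],[66,176,0],-0.3],
  [[0,0,-19.2],[88,234,0],-0.3],
  [[0,0,-19.2],[110,292,0],-0.3],
  [[0,0,-19.2],[132,350,0],-0.3],
  [[0,0,-19.2],[154,408,0],-0.3],
  [[0,0,-19.2],[176,466,0],-0.3],
  [[0,0,-19.2],[198,524,0],-0.3],
  [[0,0,-19.2],[220,582,0],-0.3],
])

```text
time_s: 2.25
eef_pos: [0.4101, 0.0411, 0.2319]
eef_rot: [0.0, 1.0, 0.0, 0.001]
wrist_force: [0.3, -1.3, -0.5]
opening: 0.647
grasp_force: 0.0
```

send_rows([
  [[0,0,0],[22,57,-15],-0.3],
  [[0,0,0],[44,114,-30],-0.3],
  [[0,0,0],[66,171,-45],-0.3],
  [[0,0,0],[85,225,-60],-0.3],
  [[0,0,0],[97,257,-80],-0.3],
  [[0,0,0],[97,257,-80],-0.3],
  [[0,0,0],[97,257,-80],-0.3],
])

```text
time_s: 3.12
eef_pos: [0.5063, 0.2957, 0.1514]
eef_rot: [0.0, 1.0, 0.0, -0.0]
wrist_force: [-0.1, -0.4, 0.8]
opening: 0.65
grasp_force: 0.0
```

```bash
python3 - <<'E'
from h import *
print(telemetry.get_obs()["eef_pos"])
a=[]
for c,x,y in(("top",80,165),("side",140,220)):
    d=camera(c)
    for t in ["gauge"]:
        for f in (spotter.boxes_of,spotter.landmark_of):
            print(c,t,[(np.round(r["xyz"],4).tolist(),round(r["conf"],2)) for r in f(t,c)])
    a.append(cv2.resize(d["pixels"][y:y+130,x:x+100],(400,520),interpolation=2))
cv2.imwrite("pics/g.png",np.hstack(a)[:,:,::-1])
E
```

```text
[0.50633779 0.2957135  0.151364  ]
top gauge [([0.5016, 0.2873, 0.0377], 0.48)]
top gauge [([0.5046, 0.2982, 0.0105], 0.45)]
side gauge []
side gauge []
```

View pics/g.png

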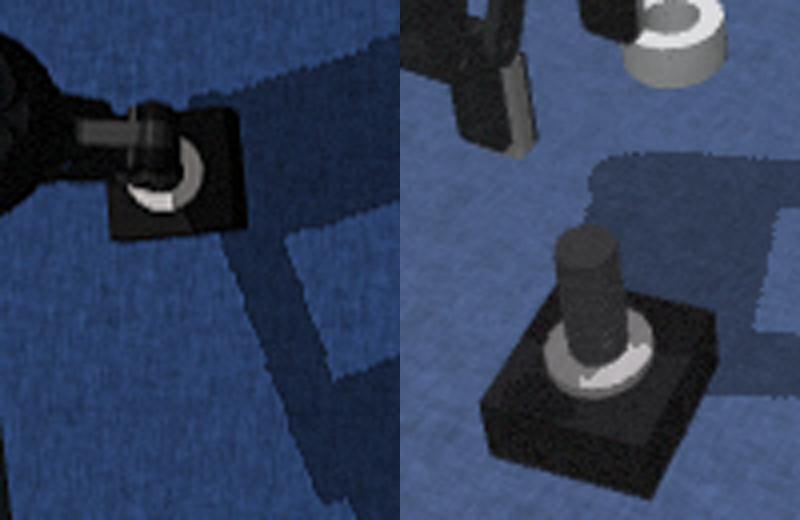

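Crop: flange ellipse centred at side pixel (189.5,308), handle top at (186.5,281.3). In the top view the flange is at about (121.5,208). The fingers are roughly over the handle.

```bash
python3 - <<'E'
from h import *
s=camera("side");t=camera("top")
print(ray(s,189.5,308,.036),ray(s,186.5,281.3,.086),ray(t,121.5,208,.036))
E
```

```text
[0.50476157 0.2988931  0.036     ] [0.50600683 0.29563272 0.086     ] [0.50669693 0.29232179 0.036     ]
```

send_rows([
  [[0,0,0],[0,0,-50],-0.3],
  [[0,0,0],[0,0,-85],-0.3],
  [[0,0,0],[0,0,-102],-0.3],
  [[0,0,0],[0,0,-102],0.1],
  [[0,0,0],[0,0,-102],1],
  [[0,0,0],[0,0,-102],1],
  [[0,0,0],[0,0,-102],1],
  [[0,0,0],[0,0,-102],1],
])

```text
time_s: 4.53
eef_pos: [0.5078, 0.2965, 0.051]
eef_rot: [-0.0, 1.0, 0.0, 0.001]
wrist_force: [0.1, -0.8, 6.2]
opening: 0.241
grasp_force: 58.9
```

send_rows([
  [[0,0,0],[0,0,40],1],
  [[0,0,0],[0,0,80],1],
  [[0,0,0],[-5,-40,90],1],
  [[0,0,0],[-12,-98,90],1],
  [[0,0,0],[-19,-156,90],1],
  [[0,0,0],[-26,-214,90],1],
  [[0,0,0],[-33,-272,90],1],
  [[0,0,0],[-41,-330,90],1],
  [[0,0,0],[-45,-362,80],1],
  [[0,0,0],[-45,-362,60],1],
])

```text
time_s: 5.78
eef_pos: [0.462, -0.0686, 0.1099]
eef_rot: [0.001, 1.0, -0.002, 0.001]
wrist_force: [0.1, 0.6, -1.2]
opening: 0.242
grasp_force: 59.2
```

send_rows([
  [[0,0,0],[0,0,0],1],
  [[0,0,0],[0,0,0],1],
])

```text
time_s: 6.02
eef_pos: [0.4616, -0.0656, 0.1097]
eef_rot: [-0.0, 1.0, 0.001, 0.0]
wrist_force: [-0.2, -0.2, -2.0]
opening: 0.241
grasp_force: 59.2
```

```bash
python3 - <<'E'
from h import *
print(telemetry.get_obs()["eef_pos"])
a=[]
for c in("top","side"):
    d=camera(c)
    for f in (spotter.boxes_of,spotter.landmark_of):
            print(c,[(np.round(r["xyz"],4).tolist(),round(r["conf"],2)) for r in f("gauge",c)])
    u,v=proj(d,(.462,-.066,.05)).astype(int);print(u-50,v-65)
    a.append(cv2.resize(d["pixels"][v-65:v+65,u-50:u+50],(400,520),interpolation=2))
cv2.imwrite("pics/n.png",np.hstack(a)[:,:,::-1])
E
```

```text
[ 0.46163495 -0.06555871  0.10972805]
top []
top []
246 167
side [([0.4555, -0.0587, 0.0957], 0.66)]
side [([0.4614, -0.0679, 0.0663], 0.49), ([0.4633, -0.0648, -0.0009], 0.32)]
249 122
```

View pics/n.png

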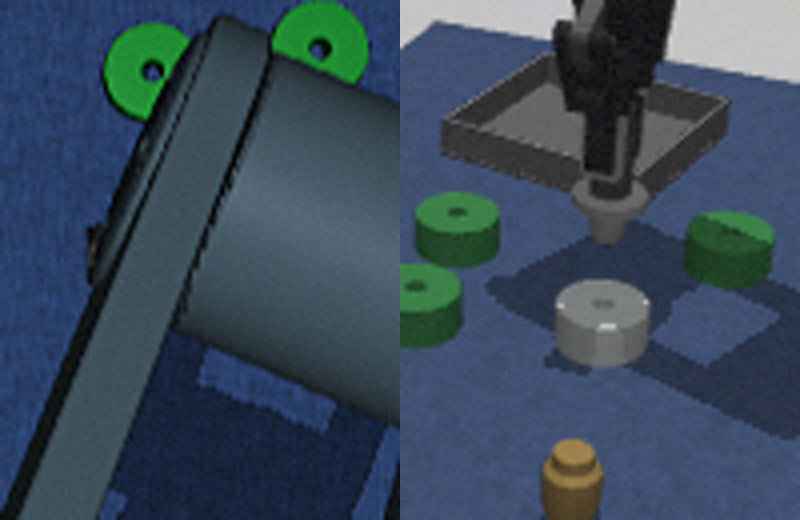

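The gauge hangs upright with its flange at side pixel (301,171) and nose at (301,182). The narrow ring's hole is at (300,197.5).

```bash
python3 - <<'E'
from h import *
s=camera("side")
print(ray(s,301.3,170.8,.095),ray(s,300.8,181.5,.067),ray(s,300,197.5,.026))
E
```

```text
[ 0.45963307 -0.05937067  0.095     ] [ 0.46035508 -0.06370095  0.067     ] [ 0.46002519 -0.06523794  0.026     ]
```

send_rows([
  [[0,0,0],[0,0,-20],1],
  [[0,0,0],[0,0,-34],1],
  [[0,0,0],[0,0,-38],1],
  [[0,0,0],[0,0,-40],1],
  [[0,0,0],[0,0,-41.5],1],
  [[0,0,0],[0,0,-42],1],
  [[0,0,0],[0,0,-42],1],
])

```text
time_s: 7.25
eef_pos: [0.4621, -0.066, 0.0687]
eef_rot: [0.0, 1.0, 0.0, 0.0]
wrist_force: [-4.0, 0.8, 8.4]
opening: 0.244
grasp_force: 60.6
```

send_rows([
  [[0,0,0],[0,0,0],1],
  [[0,0,0],[0,0,0],1],
  [[0,0,0],[0,0,20],1],
  [[0,0,0],[0,0,50],1],
  [[0,0,0],[33,41,60],1],
  [[0,0,0],[66,83,60],1],
  [[0,0,0],[100,125,60],1],
  [[0,0,0],[133,166,40],1],
  [[0,0,0],[133,166,30],1],
  [[0,0,0],[133,166,30],1],
])

```text
time_s: 8.5
eef_pos: [0.5933, 0.1001, 0.0961]
eef_rot: [0.0, 1.0, 0.001, -0.001]
wrist_force: [-0.4, -0.1, -2.2]
opening: 0.239
grasp_force: 59.5
```

```bash
python3 - <<'E'
from h import *
print(telemetry.get_obs()["eef_pos"])
a=[]
for c in("top","side"):
    d=camera(c)
    for t in("gauge","ring_wide"): print(c,t,[(np.round(r["xyz"],4).tolist(),round(r["conf"],2)) for r in spotter.landmark_of(t,c)])
    u,v=proj(d,(.595,.1,.05)).astype(int);print(u-40,v-40)
    a.append(cv2.resize(d["pixels"][v-40:v+40,u-40:u+40],(400,400),interpolation=2))
cv2.imwrite("pics/w.png",np.hstack(a)[:,:,::-1])
E
```

```text
[0.59326394 0.10011666 0.09606752]
top gauge [([0.5955, 0.1033, 0.0566], 0.61), ([0.5943, 0.0985, -0.0052], 0.22)]
top ring_wide [([0.5939, 0.0958, -0.0061], 0.41)]
175 126
side gauge [([0.594, 0.0966, 0.0563], 0.72)]
side ring_wide [([0.5967, 0.1014, -0.0027], 0.93)]
166 173
```

View pics/w.png

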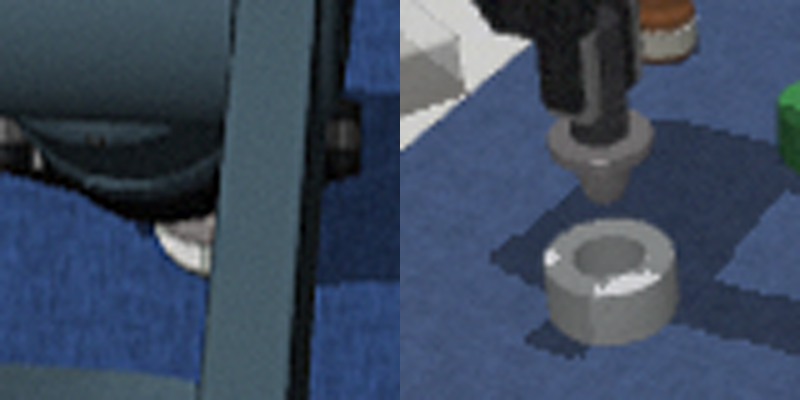

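The gauge hangs upright above the wide ring. Flange at (206.2,200.8), nose at (206.8,212), ring top centre at (208.2,224.2).

```bash
python3 - <<'E'
from h import *
s=camera("side")
print(ray(s,206.2,200.8,.081),ray(s,206.8,212,.053),ray(s,208.2,224.2,.026), blob(s,(.595,.1,.026),.026,lo=90)[:2])
E
```

```text
[0.59170437 0.10174415 0.081     ] [0.59437231 0.09908487 0.053     ] [0.59215999 0.10129474 0.026     ] (array([0.58538254, 0.11416109, 0.026     ]), (207.8, 228.7))
```

send_rows([
  [[0,0,0],[0.5,0,-20],1],
  [[0,0,0],[0.5,0,-30],1],
  [[0,0,0],[0.5,0,-36],1],
  [[0,0,0],[0.5,0,-40],1],
  [[0,0,0],[0.5,0,-40],1],
])

```text
time_s: 9.48
eef_pos: [0.5948, 0.1001, 0.0569]
eef_rot: [-0.0, 1.0, 0.0, -0.0]
wrist_force: [0.3, 0.8, -2.5]
opening: 0.243
grasp_force: 59.5
```

send_rows([
  [[0,0,0],[0,0,-6],1],
  [[0,0,0],[0,0,-9],1],
  [[0,0,0],[0,0,-10],1],
  [[0,0,0],[0,0,-10],1],
])

```text
time_s: 9.98
eef_pos: [0.5951, 0.1001, 0.0473]
eef_rot: [0.0, 1.0, 0.0, 0.0]
wrist_force: [-0.4, 1.0, -1.3]
opening: 0.24
grasp_force: 59.5
```

Near seated. Open, wait, then lift straight up.

send_rows([
  [[0,0,0],[0,0,-0.5],0.4],
  [[0,0,0],[0,0,-0.5],0],
  [[0,0,0],[0,0,-0.5],0],
  [[0,0,0],[0,0,-0.5],-0.2],
  [[0,0,0],[0,0,-0.5],-0.2],
  [[0,0,0],[0,0,20],-0.3],
  [[0,0,0],[0,0,50],-0.3],
  [[0,0,0],[0,0,90],-0.7],
  [[0,0,0],[-50,0,120],-0.7],
  [[0,0,0],[-90,-40,120],-0.7],
])

```text
time_s: 11.22
eef_pos: [0.506, 0.0611, 0.1716]
eef_rot: [0.0, 1.0, 0.002, 0.004]
wrist_force: [-0.0, -0.8, -0.6]
opening: 0.848
grasp_force: 0.0
```

```bash
python3 - <<'E'
from h import *
print(telemetry.get_obs()["eef_pos"],telemetry.get_obs()["opening"])
d=camera("side")
for t in("gauge","ring_wide","ring_narrow"): print(t,[(np.round(r["xyz"],4).tolist(),round(r["conf"],2)) for r in spotter.landmark_of(t,"side")])
print(blob(d,(.461,-.065,.026),.026,lo=120))
cv2.imwrite("pics/s2.png",cv2.resize(d["pixels"][130:290,150:350],(800,640),interpolation=2)[:600,:,::-1])
E
```

```text
[0.50602886 0.0610566  0.1715734 ] 0.848311142314125
gauge [([0.5944, 0.0999, 0.0073], 0.78)]
ring_wide [([0.5982, 0.1, 0.0008], 0.77)]
ring_narrow [([0.5612, -0.0391, 0.0025], 0.81), ([0.5724, -0.1298, -0.0024], 0.78), ([0.4224, -0.171, -0.0018], 0.56)]
(array([ 0.46108293, -0.06415794,  0.026     ]), (299.4, 197.6), array([12.6, 22.4]))
```

View pics/s2.png

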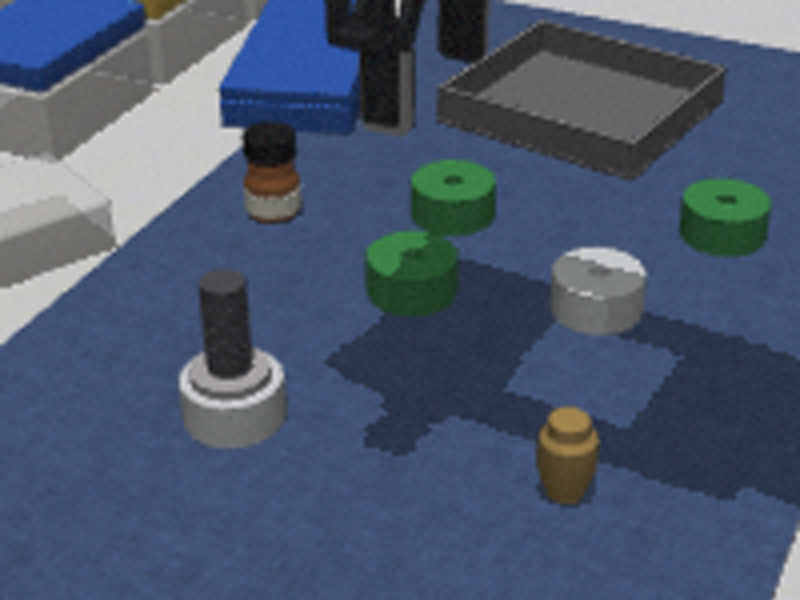

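The gauge stands upright and seated in the wide ring at (228,370). The narrow ring hasn't moved, at (598,290) in the crop. Now I'll grasp it.

send_rows([
  [[0,0,0],[-20,-58,-20],-0.8],
  [[0,0,0],[-40,-110,-50],-0.8],
  [[0,0,0],[-43,-126,-90],-0.8],
  [[0,0,0],[-43,-126,-120],-0.8],
  [[0,0,0],[-43,-126,-145],-0.8],
  [[0,0,0],[-43,-126,-158],-0.8],
  [[0,0,0],[-43,-126,-163],-0.8],
  [[0,0,0],[-43,-126,-163],-0.8],
])

```text
time_s: 12.42
eef_pos: [0.4627, -0.0659, 0.0047]
eef_rot: [0.0, 1.0, 0.001, 0.0]
wrist_force: [0.8, -0.6, 0.2]
opening: 0.902
grasp_force: 0.0
```

send_rows([
  [[0,0,0],[0,0,0],0],
  [[0,0,0],[0,0,0],1],
  [[0,0,0],[0,0,0],1],
  [[0,0,0],[0,0,0],1],
  [[0,0,0],[0,0,0],1],
  [[0,0,0],[0,0,30],1],
  [[0,0,0],[0,0,80],1],
  [[0,0,0],[0,0,90],1],
  [[0,0,0],[0,0,90],1],
])

```text
time_s: 13.55
eef_pos: [0.4624, -0.066, 0.0949]
eef_rot: [0.0, 1.0, 0.0, 0.001]
wrist_force: [0.0, -0.5, -2.1]
opening: 0.586
grasp_force: 63.1
```

send_rows([
  [[0,0,0],[20,-53,0],1],
  [[0,0,0],[41,-106,0],1],
  [[0,0,0],[62,-160,0],1],
  [[0,0,0],[80,-208,0],1],
  [[0,0,0],[89,-231,0],1],
  [[0,0,0],[89,-231,-30],1],
  [[0,0,0],[89,-231,-40],1],
  [[0,0,0],[89,-231,-40],1],
])

```text
time_s: 14.55
eef_pos: [0.5495, -0.2954, 0.0519]
eef_rot: [-0.002, 1.0, 0.0, -0.002]
wrist_force: [-0.5, -0.8, -1.3]
opening: 0.588
grasp_force: 63.1
```

```bash
python3 - <<'E'
from h import *
print(telemetry.get_obs()["eef_pos"])
a=[]
for c in("top","side"):
    d=camera(c)
    for t in("tray",): print(c,t,[(np.round(r["xyz"],4).tolist(),round(r["conf"],2)) for r in spotter.landmark_of(t,c)])
    u,v=proj(d,(.551,-.297,.03)).astype(int)
    a.append(cv2.resize(d["pixels"][v-50:v+50,u-50:u+50],(400,400),interpolation=2))
cv2.imwrite("pics/t.png",np.hstack(a)[:,:,::-1])
E
```

```text
[ 0.54950938 -0.29540212  0.05193824]
top tray [([0.553, -0.295, -0.004], 0.8)]
side tray [([0.5514, -0.2955, 0.0032], 0.98), ([0.5974, 0.1014, -0.002], 0.25)]
```

View pics/t.png

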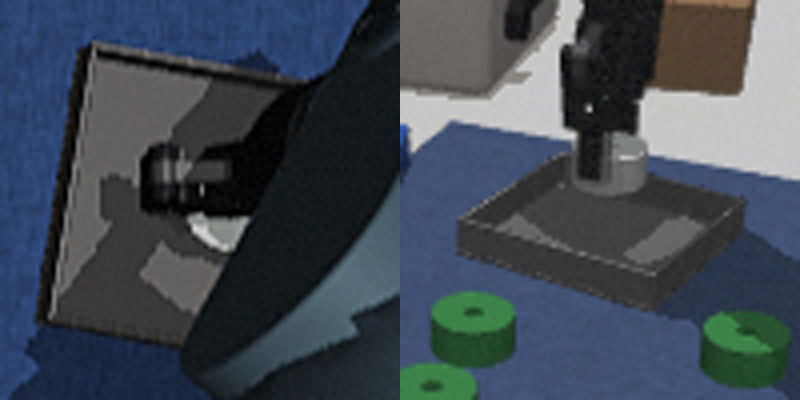

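The ring hangs level above the middle of the tray, at (610,165) in the side crop. I'll lower it and release.

send_rows([
  [[0,0,0],[0,0,-25],1],
  [[0,0,0],[0,0,-38],1],
  [[0,0,0],[0,0,-44],1],
  [[0,0,0],[0,0,-45],1],
  [[0,0,0],[0,0,-45],1],
])

```text
time_s: 15.38
eef_pos: [0.5514, -0.2972, 0.0099]
eef_rot: [0.0, 1.0, 0.0, 0.0]
wrist_force: [-0.3, 0.7, 1.3]
opening: 0.584
grasp_force: 63.3
```

send_rows([
  [[0,0,0],[0,0,0],-0.4],
  [[0,0,0],[0,0,0],-0.7],
  [[0,0,0],[0,0,0],-0.7],
  [[0,0,0],[0,0,0],-0.7],
  [[0,0,0],[0,0,20],-0.7],
  [[0,0,0],[0,0,60],-0.7],
  [[0,0,0],[-30,0,110],-0.7],
  [[0,0,0],[-80,0,150],-0.7],
  [[0,0,0],[-130,0,170],-0.7],
  [[0,0,0],[-130,0,170],-0.7],
])

```text
time_s: 16.62
eef_pos: [0.4198, -0.2979, 0.1829]
eef_rot: [0.002, 1.0, -0.001, 0.002]
wrist_force: [0.2, -0.3, -0.5]
opening: 0.85
grasp_force: 0.0
```

```bash
python3 - <<'E'
from h import *
d=camera("side")
for t in("gauge","ring_wide","ring_narrow","tray"): print(t,[(np.round(r["xyz"],4).tolist(),round(r["conf"],2)) for r in spotter.landmark_of(t,"side")])
cv2.imwrite("pics/s3.png",cv2.resize(d["pixels"][130:290,150:350],(800,640),interpolation=2)[:600,:,::-1])
E
```

```text
gauge [([0.5952, 0.1002, 0.0032], 0.73)]
ring_wide [([0.5969, 0.1011, -0.0004], 0.7)]
ring_narrow [([0.5748, -0.1323, -0.0005], 0.82), ([0.5526, -0.2972, 0.0021], 0.8), ([0.5616, -0.0384, 0.0035], 0.79), ([0.4213, -0.1716, 0.0025], 0.55), ([0.5997, 0.0975, 0.0034], 0.36)]
tray [([0.5467, -0.2963, 0.0068], 0.92)]
```

View pics/s3.png

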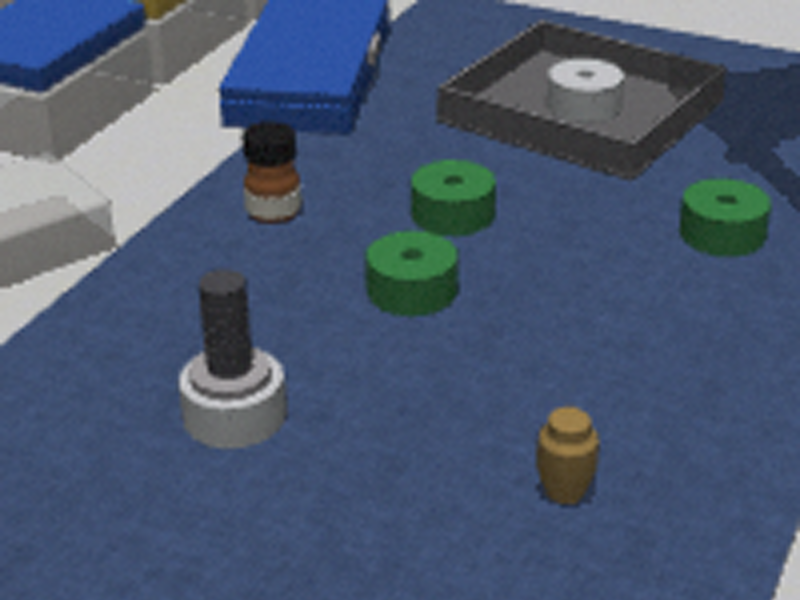

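The narrow ring lies flat mid-tray at (585,90). The gauge is seated in the wide ring at (230,370).

```bash
python3 -c "
from bench import ctrl
print(ctrl.hand_in())"
```

```text
the job is handed in; nothing more can be done
None
```

I've handed the job in (no verdict came back): the gauge touched down on the narrow ring over its hole, now stands fully seated in the wide ring, and the narrow ring lies flat in the tray; about 17 s of the 64 s were used.

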